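# Roll the bearing sleeve up the loading ramp to its stop

## Robot

A 7-joint arm with a two-finger parallel gripper is mounted at the origin on the work surface. World frame = base frame: x ahead of the robot, y to its left, z up, the work surface at z = 0. Lengths are in m, angles in rad, forces in N, time in s.
With the tool pointing down it reaches from about 0.4 to 0.85 m from the base axis. Payload 4.5 kg.
Tool frame: the origin (TCP) lies at the centre of the arm's flange, where the gripper is bolted on; the fingertips stand r.tcp_to_tips ahead of it and the grasp point (between the pads) lies 147 mm ahead of it (r.tcp_to_tips is the distance from the TCP to the fingertips, in m); x points along the fingers, y is the direction in which the jaws open and shut, and the axes are right-handed (so a half turn about x gives the same grasp; the last joint's range is limited). The gripper opens to 88 mm and grips with 3 to 60 N. Pads are 18 mm wide; open, the fingers measure 123 mm over their backs; the gripper's body (75 mm by 187 mm) begins 45 mm behind the grasp point.
Start: joints at [1.225, 0.689, -0.195, 1.565, 0.157, 0.902, -0.215], TCP at [0.232, -0.58, 0.405] pointing down, gripper open.
Joint ranges: [-3.01, 3.01], [-0.46, 2.08], [-1.47, 1.51], [0.13, 2.56], [-1, 4.14], [0.04, 2.09], [-2.66, 2.66]. Speed limits (rad/s): [2.57, 2.57, 3.14, 3.14, 3.14, 3.14, 3.14].

## Interface

Orientations are given as a unit quaternion [x, y, z, w].
In Python, from plant import r, eyes gives the robot as it stands.
- The arm moves only by the tool carry_out, never from a script. Its argument "targets" is text: rows parted by semicolons, each of 5 numbers parted by spaces: the opening, from 0 (shut) to 1 (fully open), then the shift along the tool's x, y, z in mm, then the turn about the tool's x in rad. A call has 1 to 20 rows; each row shifts and turns the commanded pose from where the row before left it, along the tool's axes as they then stand; what a row does not reach is not made up. A row lasts 1/12 s, in which the tool goes at most 41.7 mm and 7.16 degrees, less where a joint would pass 70% of its speed; a pose out of reach is approached as far as the arm can. A call is refused whole if a number of a shift passes 41.7 or a number of a turn 0.125, either way. A call with a gripper value outside its range is refused whole. The fingers move at their own pace and stop on an object; "force" is the grip in N (left out, the last holds). Time passes only in rows, so rows that do not move let the fingers close. It gives the time, the measured TCP pose, the force and the opening at its end, in the units of the state.
- r.get_state(): the state, without advancing time (a new reading comes with each control period).
- eyes.snapshot(name): name is "side" or "top"; returns (picture, depth): 420x560x3 uint8, blue, green, red; 420x560 float32, m along the optical axis (not along the pixel's ray), 0 where there is no reading.
- eyes.camera_params(name): a dict with "intrinsics" (3x3 intrinsics, pixels), "dist_coeffs" ([k1, k2, p1, p2, k3] as OpenCV has them; the pictures are not rectified), "rvec" (rotation vector, rad) and "tvec" (3), from world to camera coordinates, as OpenCV has them. Camera axes: x right, y down, z forward; pixel columns grow to the right and rows downward; lengths in m; the calibration is good to about 2 mm. A picture is of the moment at which its call begins. camera_params takes no time and is no camera call.
- r.finish_job(): hands the job in, once; it reports no verdict.
The state is a dict: "clock": time; "q": joint angles; "qd": joint speeds; "joint_torque": joint torques, N m; "tool_pos": TCP position; "eef_rot": TCP orientation; "contact_force": force on the tool from outside, world axes, zero at the start; "moment": the same for the moment, N m; "opening": opening from 0.0 (shut) to 1.0 (fully open).
Only numpy, scipy, OpenCV 4.12 (cv2) and the standard library are available. Lean on these libraries where they do the work, as an engineer would, in place of code of your own. Each camera call takes 0.05 s, during which the arm holds its last target.

## Task

On the two-lane loading ramp, push the hollow bearing sleeve up its lane with the fingertips until it drops over the crest and rests against the stop plate at the top, then take the hand away. Push it slowly and steadily (some 5 to 10 cm a second), staying behind it so that it never runs back down, and do not lift it off the ramp. Leave the solid roller at the foot of the other lane, and the tools around, where they are.

Things in the scene. Friction and masses are not known exactly. Their poses are not given: they have to be found in the camera images.
- ramp: Fixed two-lane loading ramp: dark steel decks, aluminium rails, a dark stop plate across the top end; base 300 x 226 mm. Origin: centre of its underside, on the bench; +x points level uphill, y across the lanes, z up. Lanes centred on y = +47 and -47 mm, each 86 mm wide between 8 mm rails standing 14 mm above the deck.
- slope (a point): Foot of the ramp: deck height, 22 mm above the bench, ramp x = -115 mm, midway between the lanes. Its x points uphill along the deck, which climbs at 9 degrees, z square off the deck. Behind it a short rest rises at 30 degrees to an edge 18 mm back, 10 mm higher than the foot. A 52 mm cylinder lies at the foot with its centre at z = 26, x = 9 mm here.
- crest (a point): Crest of the deck, midway between the lanes, at ramp x = +85 mm, 54 mm above the bench, 202 mm up the slope from its foot. Past it the deck falls at 7 degrees (the seat) to the stop. Axes as ramp.
- stop (a point): Top edge of the stop plate's downhill face, midway between the lanes: ramp x = +136 mm, 81 mm above the bench, 34 mm above the deck in front of it; plate 10 mm thick. Axes as ramp.
- seat_a (a point): Where the centre of a 52 mm cylinder is when seated against the stop in the lane at the ramp's +y side. Axes as ramp.
- seat_b (a point): The same point in the lane at the ramp's -y side. Axes as ramp.
- sleeve: The bearing sleeve to push: a plain hollow steel tube, outside diameter 52 mm, bore 38 mm, 80 mm long, about 0.6 kg (it varies), lying across one of the two lanes (either one) at the foot of the ramp. Lightly oiled (friction about 0.4); it rolls freely, also back down when let go. Origin at its centre, halfway along its axis; its y is the tube's axis, its x and z turn as it rolls.
- roller: The part to leave alone: a solid steel roller of the same 52 mm diameter but with a body only 44 mm long and thin 18 mm journals out of both ends (80 mm over all), lying at the foot of the other lane. Origin at its centre; y is its axis.
- screwdriver: Screwdriver with a yellow handle, lying on the bench to the robot's left; origin under its middle. Leave it.
- wrench: Steel wrench lying on the bench to the robot's right; origin under its middle. Leave it.
- oil_can: Grey can, 60 mm across, 80 mm high, standing on the bench to the right of the ramp; origin at the centre of its underside. Leave it.
- vblock: Dark steel block with a slot in its top, 70 x 50 x 42 mm, standing on the bench to the left of the ramp; origin at the centre of its underside. Leave it.
Mind the look-alikes: they are no part of the job. What is shaped like the sleeve but green is not meant.

How it is judged:
By the outcome, as a careful person would: the job done as asked, in the order asked, and still so for the second after the job is handed in, with the robot touching nothing.
It also fails if it takes over 45 s, if anything falls off the work surface, if the arm or the gripper's body presses on something with over 40 N, if the wrist force passes 120 N, or if a joint passes its speed limit or range.

## Working session

There is one attempt and no reset: what is moved stays moved. The work goes in short steps, Python scripts to look and compute and a tool call to move; the robot and the scene stay as the last step left them, time stands still between calls to the robot, and variables do not carry over. Pictures are saved under pics/ and viewed, and the job is handed in when it is done.

Besides the shell and the picture viewer there is one more tool, called after "Emit:" as name(argument=value, ...) on one line, values as JSON. carry_out: Moves the arm, as the interface text tells. Its arguments: {"type":"object","properties":{"targets":{"type":"string"},"force":{"type":"number"}},"required":["targets"]}

```bash
mkdir -p pics; ls; python3 - <<'E'
from plant import r, eyes
import cv2
print(r.get_state(), r.tcp_to_tips)
for n in("side","top"):
    p,d=eyes.snapshot(n); cv2.imwrite(f"pics/{n}0.png",p); import numpy as np; np.save(f"{n}0.npy",d)
    print(n,eyes.camera_params(n))
E
```

```text
pics
{'clock': 0.0, 'q': array([ 1.22479255,  0.69002027, -0.19452221,  1.56635371,  0.15728312,
        0.90249656, -0.2151122 ]), 'qd': array([ 0.00078773,  0.00031582,  0.00069712,  0.00065837,  0.00011128,
       -0.00045775, -0.00033398]), 'joint_torque': array([-2.71467088e-04, -5.27571952e+01, -1.26666360e+00, -1.53431064e+01,
       -5.26002282e-02,  6.41433435e-03,  1.68581464e-04]), 'tool_pos': array([ 0.23156796, -0.58016123,  0.40388472]), 'eef_rot': array([-0.69422429, -0.13414563,  0.69455575, -0.13285291]), 'contact_force': array([-0.01263479,  0.3157512 ,  0.60115412]), 'moment': array([ 0.04686896, -0.00475831, -0.04212427]), 'opening': 0.9953597227300799} 0.166
side {'intrinsics': array([[389.59809107,   0.        , 272.0382482 ],
       [  0.        , 389.59809107, 208.16772167],
       [  0.        ,   0.        ,   1.        ]]), 'dist_coeffs': array([-0.02604226,  0.        ,  0.        ,  0.        ,  0.        ]), 'rvec': array([ 0.4432418 , -2.58686995,  1.42481698]), 'tvec': array([0.58364615, 0.18323503, 1.0536174 ])}
top {'intrinsics': array([[453.17333173,   0.        , 282.79451407],
       [  0.        , 453.17333173, 213.70748476],
       [  0.        ,   0.        ,   1.        ]]), 'dist_coeffs': array([0.00397333, 0.        , 0.        , 0.        , 0.        ]), 'rvec': array([ 2.15392343, -2.20377849,  0.05667566]), 'tvec': array([0.02018865, 0.5948573 , 1.21733274])}
```

View pics/side0.png

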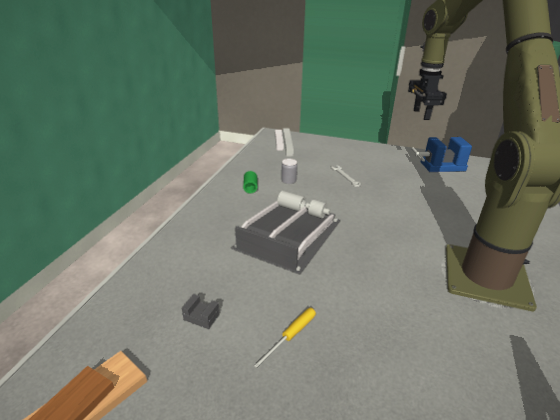

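View pics/top0.png

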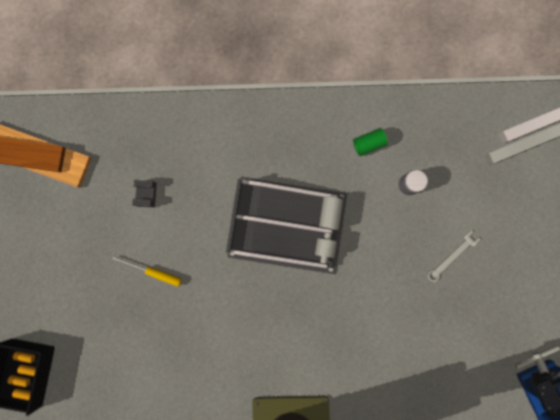

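The sleeve candidates in the top view are the grey 80 mm tube at (331,212), the stepped grey part with thin journals at (325,248), which is the roller, and the green tube at (370,141), which is the decoy. I'll confirm in an enlarged crop.

```bash
python3 - <<'E'
import cv2
p=cv2.imread("pics/top0.png"); q=cv2.imread("pics/side0.png")
a=cv2.resize(p[165:285,220:360],None,fx=4,fy=4,interpolation=cv2.INTER_CUBIC)
cv2.imwrite("pics/topc.png",a)
cv2.imwrite("pics/sidec.png",cv2.resize(q[180:275,225:345],None,fx=6,fy=6,interpolation=cv2.INTER_CUBIC))
E
```

```text
(no output)
```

View pics/topc.png

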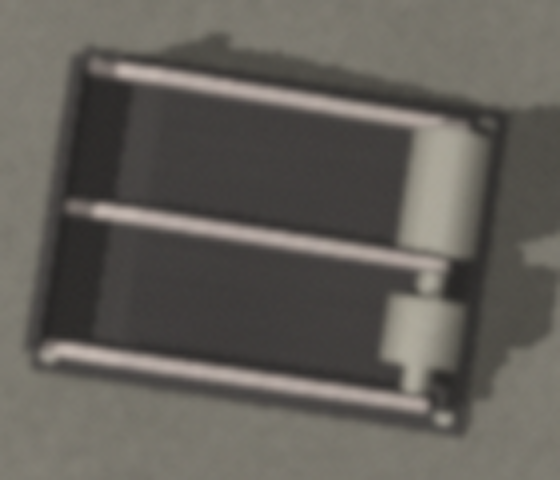

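View pics/sidec.png

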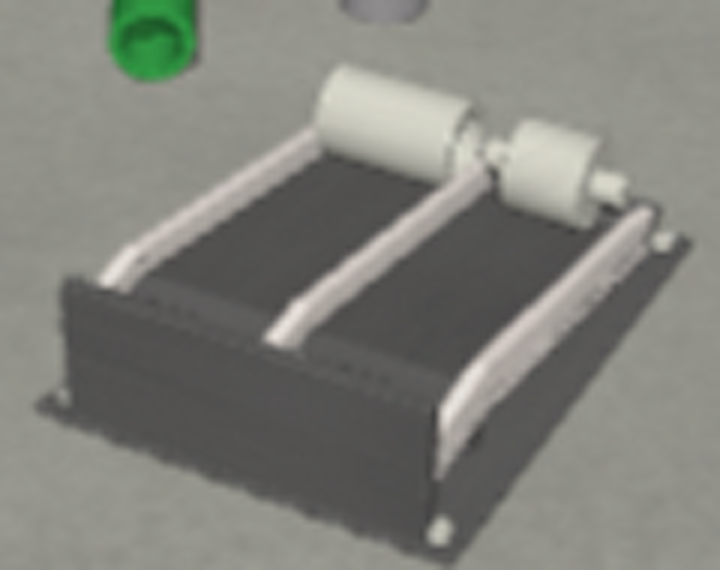

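The crop confirms it. The plain tube in the far lane (crop 440,190) is the sleeve, and the stepped roller sits in the near lane. Uphill is to the image left (world +y), so the target is the -y lane, seat_b.

```bash
cat > h.py <<'E'
import numpy as np, cv2
from plant import r, eyes
def cloud(n,d):
    c=eyes.camera_params(n);K=c["intrinsics"];D=c["dist_coeffs"]
    h,w=d.shape;v,u=np.mgrid[:h,:w]
    x=cv2.undistortPoints(np.stack([u.ravel(),v.ravel()],1).astype(float)[:,None],K,D)[:,0]
    P=np.c_[x,np.ones(len(x))]*d.ravel()[:,None]
    R=cv2.Rodrigues(c["rvec"])[0]
    return ((P-c["tvec"].ravel())@R).reshape(h,w,3)
def ray(n,px,z):
    c=eyes.camera_params(n);R=cv2.Rodrigues(c["rvec"])[0]
    x=cv2.undistortPoints(np.array(px,float).reshape(-1,1,2),c["intrinsics"],c["dist_coeffs"])[:,0]
    o=-R.T@c["tvec"].ravel(); d=np.c_[x,np.ones(len(x))]@R
    return o+d*((z-o[2])/d[:,2])[:,None]
E
python3 - <<'E'
from h import *
np.set_printoptions(precision=4,suppress=True)
d=np.load("top0.npy");P=cloud("top",d);p=cv2.imread("pics/top0.png")
crop=lambda L:[(x/4-.375+220,y/4-.375+165) for x,y in L]
print("foot corners z0",ray("top",crop([(503,115),(463,432)]),0.003))
print("stop top outer corners",ray("top",crop([(88,52),(35,362)]),0.081))
# rails
hsv=cv2.cvtColor(p,cv2.COLOR_BGR2HSV)
print("bench z",np.median(P[300:380,200:240,2]))
for a,b in [((120,68),(400,115)),((100,212),(395,257)),((70,352),(410,402))]:
    q=np.array(crop([a,b])); 
    hs=[ (P[int(round(v)),int(round(u))]) for u,v in q]
    print("rail",np.array(hs))
# sleeve px
for nm,c in (("sleeve",(440,190)),("roller",(425,330))):
    u,v=crop([c])[0];u=int(u);v=int(v)
    print(nm);print(P[v-20:v+21:4,u-10:u+11:4,2]); print(P[v,u])
m=(p.min(2)>120)
print(P[200:260:6,240:330:10,2])
E
```

```text
foot corners z0 [[ 0.6487 -0.1678  0.003 ]
 [ 0.4312 -0.1336  0.003 ]]
stop top outer corners [[0.6881 0.1112 0.081 ]
 [0.487  0.1488 0.081 ]]
bench z 0.0004887224098442637
rail [[ 0.6784  0.0909  0.0643]
 [ 0.6468 -0.0948  0.0451]]
rail [[ 0.583   0.1054  0.0676]
 [ 0.5506 -0.0872  0.038 ]]
rail [[ 0.4917  0.1284  0.0635]
 [ 0.4545 -0.0951  0.0393]]
sleeve
[[0.0073 0.0077 0.004  0.0093 0.0076 0.0079]
 [0.0297 0.0385 0.0372 0.0387 0.0377 0.0301]
 [0.0287 0.0598 0.0705 0.0746 0.0781 0.0656]
 [0.0239 0.0581 0.0704 0.0765 0.0719 0.072 ]
 [0.0287 0.0664 0.0689 0.0728 0.0749 0.0715]
 [0.0277 0.0656 0.0727 0.0783 0.0766 0.0665]
 [0.0299 0.0697 0.0745 0.0741 0.0739 0.0572]
 [0.0271 0.0666 0.0738 0.078  0.074  0.0505]
 [0.0561 0.0707 0.074  0.0749 0.0696 0.0063]
 [0.0431 0.0278 0.0278 0.0318 0.0661 0.0054]
 [0.0294 0.025  0.022  0.0323 0.0296 0.0087]]
[ 0.5931 -0.1148  0.0744]
roller
[[0.0458 0.0269 0.0331 0.0297 0.0788 0.0713]
 [0.0307 0.0268 0.0396 0.0354 0.038  0.0329]
 [0.0298 0.0249 0.024  0.0576 0.0284 0.0333]
 [0.0242 0.0651 0.0714 0.0575 1.255  0.0305]
 [0.0266 0.0677 0.0752 0.074  0
[... 271 characters left out ...]
0312 0.0036]]
[ 0.5024 -0.1017  0.0752]
[[0.0483 0.0517 0.0548 0.0493 0.0451 0.0407 0.0374 0.0272 0.03  ]
 [0.0501 0.0484 0.0499 0.0549 0.0402 0.0389 0.038  0.0344 0.0295]
 [0.0497 0.056  0.053  0.049  0.0425 0.0371 0.0326 0.0343 0.0268]
 [0.061  0.0657 0.0659 0.0472 0.0424 0.0431 0.0369 0.0333 0.0549]
 [0.0483 0.0532 0.0524 0.0464 0.0527 0.0508 0.0325 0.0315 1.255 ]
 [0.0547 0.0533 0.0472 0.0484 0.0421 0.0427 0.0327 0.0249 0.041 ]
 [0.0517 0.0533 0.0474 0.0454 0.0467 0.0411 0.0321 0.0313 0.029 ]
 [0.0545 0.0552 0.0515 0.0508 0.0459 0.0367 0.0355 0.0295 0.0705]
 [0.0539 0.0546 0.047  0.0457 0.0418 0.0358 0.0394 0.0324 0.0763]
 [0.0641 0.0671 0.0526 0.0508 0.0435 0.0391 0.0349 0.0257 0.0727]]
```

```bash
python3 - <<'E'
from h import *
from scipy.optimize import least_squares
np.set_printoptions(precision=4,suppress=True)
u=np.array([.1656,.9862]);yv=np.array([-.9862,.1656])
O=np.array([.564,-.008])
for n in("top","side"):
    d=np.load(n+"0.npy");P=cloud(n,d)
    X=(P[...,:2]-O)@u; Y=(P[...,:2]-O)@yv; Z=P[...,2]
    for nm,lo,hi in(("sleeve",-.080,-.014),("roller",.030,.064)):
        m=(Z>.055)&(Z<.085)&(Y>lo)&(Y<hi)&(X<-.07)&(X>-.16)&(d>0)
        x,y,z=X[m],Y[m],Z[m]
        f=lambda t:np.hypot(x-t[0],z-t[1])-.026
        s=least_squares(f,[-.11,.049],loss="soft_l1",f_scale=.003).x
        s2=least_squares(lambda t:np.hypot(x-t[0],z-.049)-.026,[-.11],loss="soft_l1",f_scale=.003).x
        print(n,nm,m.sum(),s,s2,"x-skew",np.polyfit(y,x,1)[0])
    m=(Z>.06)&(Z<.09)&(Y>-.10)&(Y<-.0)&(X<-.07)&(X>-.16); print("sleeve y ext",np.percentile(Y[m],[1,99]))
    m=(Z>.070)&(Z<.09)&(abs(Y)<.09)&(X>.09)&(X<.18); print("stop x",m.sum(),np.percentile(X[m],[5,50,95]),np.median(Z[m]))
    m=(Z>.070)&(Z<.09)&(abs(Y)<.15)&(X>.11)&(X<.17);print("stop y",np.percentile(Y[m],[1,99]))
    for yc in(-.094,0,.094):
        m=(abs(Y-yc)<.015)&(X<.06)&(X>-.06); res=Z[m]-(.022+(X[m]+.115)*np.tan(np.radians(9)));k=res>.009
        A=np.polyfit(X[m][k],Y[m][k],1);print("rail",yc,k.sum(),A)
E
```

```text
top sleeve 479 [-0.106   0.0497] [-0.1059] x-skew 0.015445267877583707
top roller 249 [-0.1052  0.0495] [-0.1052] x-skew 0.015221076906015908
sleeve y ext [-0.0856 -0.008 ]
stop x 311 [0.1401 0.1446 0.1502] 0.0814352204656824
stop y [-0.0979  0.0934]
rail -0.094 140 [-0.0139 -0.0949]
rail 0 133 [-0.0109 -0.001 ]
rail 0.094 138 [-0.0101  0.0928]
side sleeve 186 [-0.1038  0.0474] [-0.1052] x-skew 0.026749866943451755
side roller 105 [-0.1031  0.0472] [-0.1045] x-skew 0.025385435369051686
sleeve y ext [-0.0844 -0.0047]
stop x 309 [0.1434 0.1512 0.1543] 0.07861261979834366
stop y [-0.0954  0.0964]
rail -0.094 58 [-0.0206 -0.0919]
rail 0 60 [-0.0221  0.0019]
rail 0.094 60 [-0.0167  0.0957]
```

```bash
cat >> h.py <<'E'
from scipy.spatial.transform import Rotation as Ro
u=np.array([.180,.9836,0]);u/=np.linalg.norm(u);yv=np.array([-u[1],u[0],0]);O=np.array([.5648,-.0036,0])
ramp=lambda x,y,z:O+x*u+y*yv+[0,0,z]
def rel():
    s=r.get_state();R=Ro.from_quat(s["eef_rot"]).as_matrix();t=s["tool_pos"]+R[:,0]*r.tcp_to_tips
    return s,R,t,np.array([(t-O)@u,(t-O)@yv,t[2]])
def show():
    s,R,t,q=rel();print("clk",round(s["clock"],2),"tips world",t.round(4),"tips ramp",q.round(4),"F",s["contact_force"].round(1),"op",round(s["opening"],3));return s,R,t,q
E
python3 - <<'E'
from h import *
np.set_printoptions(precision=4,suppress=True)
s,R,t,q=show();print(R)
ay=np.arctan2((R[:,1]@u),(R[:,1]@yv));print("tool y angle from yv toward u (deg)",np.degrees(ay))
for a in(.0,):
    for ang in np.radians([10,-10]):
        R2=R@Ro.from_rotvec([ang,0,0]).as_matrix();print(np.degrees(ang),np.degrees(np.arctan2(R2[:,1]@u,R2[:,1]@yv)))
print("can",ray("top",[(416,181)],.08),"green",ray("top",[(370,141)],.03))
print("start pt",ramp(-.175,-.047,.04),"q7",s["q"][6])
E
```

```text
clk 0.1 tips world [ 0.2315 -0.58    0.238 ] tips ramp [-0.627   0.2241  0.238 ] F [-0.8 -0.1 -0. ] op 1.0
[[-0.0007  0.3708 -0.9287]
 [ 0.0014 -0.9287 -0.3708]
 [-1.     -0.0016  0.0001]]
tool y angle from yv toward u (deg) -122.1368081725546
10.0 -112.13679604346181
-10.0 -132.1368209053064
can [[ 0.6681 -0.3423  0.08  ]] green [[ 0.7878 -0.2361  0.03  ]]
start pt [ 0.5795 -0.1842  0.04  ] q7 -0.21506632974311626
```

Emit:
carry_out(targets="0.35 0 0 0 -0.125;0.35 0 0 0 -0.125;0.35 0 0 0 -0.125;0.35 0 0 0 -0.125;0.35 0 0 0 -0.125;0.35 0 0 0 -0.125;0.35 0 0 0 -0.125;0.35 0 0 0 -0.125;0.35 0 0 0 -0.01;0.35 0 0 0 0", force=20)

```text
clock: 0.93
tool_pos: [0.2315, -0.5805, 0.4043]
eef_rot: [0.544, 0.452, -0.544, 0.452]
contact_force: [-0.1, 0.5, 0.0]
opening: 0.352
```

Emit:
carry_out(targets="0.35 0 15 -25 0;0.35 0 15 -25 0;0.35 0 15 -25 0;0.35 0 15 -25 0;0.35 0 15 -25 0;0.35 0 15 -25 0;0.35 0 15 -25 0;0.35 0 15 -25 0;0.35 0 15 -25 0;0.35 0 15 -25 0;0.35 0 15 -25 0;0.35 0 15 -25 0;0.35 0 15 -25 0;0.35 0 15 -25 0;0.35 0 15 -25 0;0.35 0 15 -25 0;0.35 0 15 -22 0;0.35 0 15 -20 0;0.35 0 0 0 0")

```text
clock: 2.52
tool_pos: [0.5803, -0.1885, 0.4051]
eef_rot: [0.544, 0.454, -0.54, 0.454]
contact_force: [0.2, 1.2, 0.1]
opening: 0.35
```

```bash
python3 - <<'E'
from h import *
s,R,t,q=show();print(R.round(3),s["q"].round(2)); print("yaw err",np.degrees(np.arctan2(R[:,1]@u,-R[:,1]@yv)))
p,d=eyes.snapshot("top");cv2.imwrite("pics/top1.png",cv2.resize(p[150:300,210:410],None,fx=4,fy=4))
p,d=eyes.snapshot("side");cv2.imwrite("pics/side1.png",cv2.resize(p[100:290,220:420],None,fx=3,fy=3))
E
```

```text
clk 2.52 tips world [ 0.581  -0.1878  0.2391] tips ramp [-0.1783 -0.0491  0.2391] F [0.2 1.2 0.1] op 0.35
[[ 0.004  0.984 -0.176]
 [ 0.004 -0.176 -0.984]
 [-1.     0.004 -0.005]] [ 0.48  0.69 -0.44  1.61  0.34  0.92 -0.25]
yaw err 0.25414741481129477
```

View pics/top1.png

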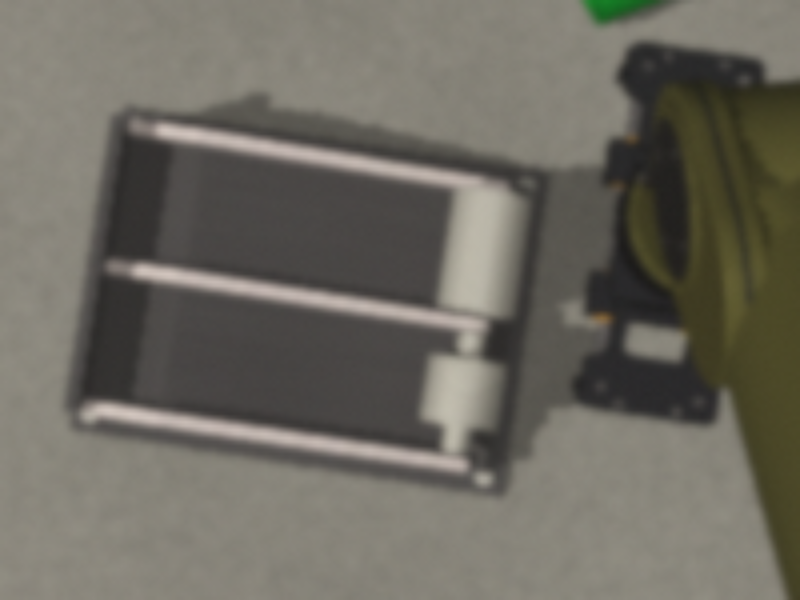

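View pics/side1.png

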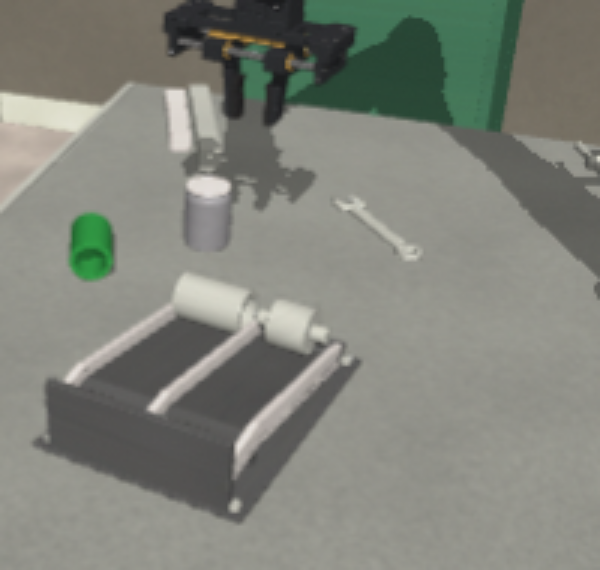

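Emit:
carry_out(targets="0.35 20 -2 0 0;0.35 22 0 0 0;0.35 22 0 0 0;0.35 22 0 0 0;0.35 22 0 0 0;0.35 22 0 0 0;0.35 22 0 0 0;0.35 20 0 0 0;0.35 15 0 0 0;0.35 10 0 0 0;0.35 0 0 0 0;0.35 0 0 0 0")

```text
clock: 3.62
tool_pos: [0.5745, -0.1948, 0.2078]
eef_rot: [-0.543, -0.452, 0.544, -0.452]
contact_force: [0.5, -0.4, 0.6]
opening: 0.35
```

```bash
python3 - <<'E'
from h import *
s,R,t,q=show()
p,d=eyes.snapshot("side");cv2.imwrite("pics/side2.png",cv2.resize(p[130:280,220:380],None,fx=4,fy=4))
E
```

```text
clk 3.62 tips world [ 0.5743 -0.1949  0.0418] tips ramp [-0.1865 -0.0438  0.0418] F [ 0.5 -0.4  0.6] op 0.35
```

View pics/side2.png

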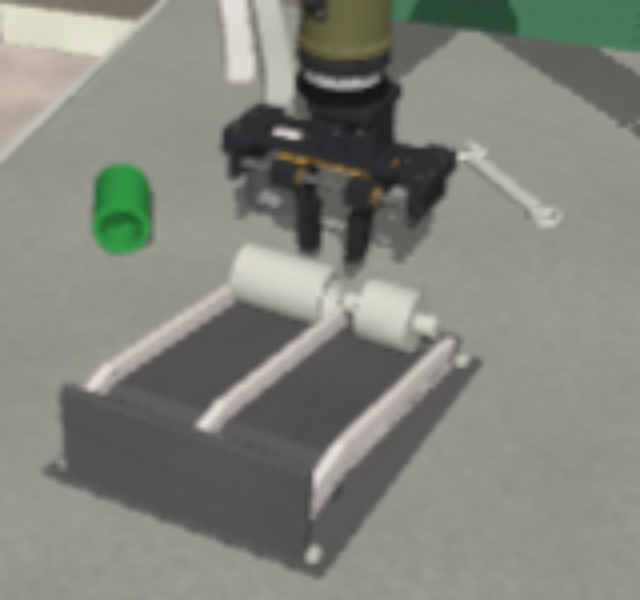

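Emit:
carry_out(targets="0.35 0 3 -5 0;0.35 0 0 -7 0;0.35 0 0 -7 0;0.35 0 0 -6 0;0.35 0 0 -3 0;0.35 0 0 0 0;0.35 0 0 0 0")

```text
clock: 4.25
tool_pos: [0.583, -0.1666, 0.2078]
eef_rot: [-0.543, -0.453, 0.543, -0.453]
contact_force: [-1.0, 0.2, -0.3]
opening: 0.352
```

```bash
python3 - <<'E'
from h import *
s,R,t,q=show();print(R.round(4))
p,d=eyes.snapshot("top");cv2.imwrite("pics/top2.png",cv2.resize(p[170:290,250:370],None,fx=5,fy=5))
p,d=eyes.snapshot("side");cv2.imwrite("pics/side3.png",cv2.resize(p[130:280,220:380],None,fx=4,fy=4))
E
```

```text
clk 4.25 tips world [ 0.583  -0.1666  0.0418] tips ramp [-0.1571 -0.0472  0.0418] F [-1.   0.2 -0.3] op 0.352
[[-0.000e+00  9.838e-01 -1.793e-01]
 [-2.000e-04 -1.793e-01 -9.838e-01]
 [-1.000e+00 -0.000e+00  2.000e-04]]
```

View pics/side3.png

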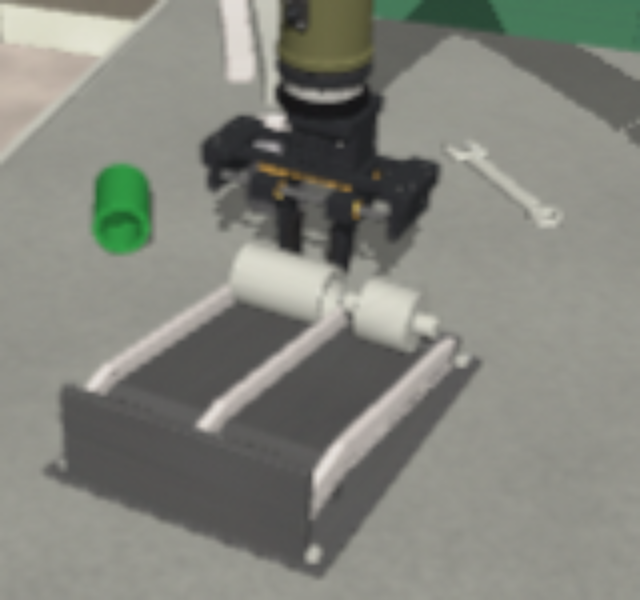

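View pics/top2.png

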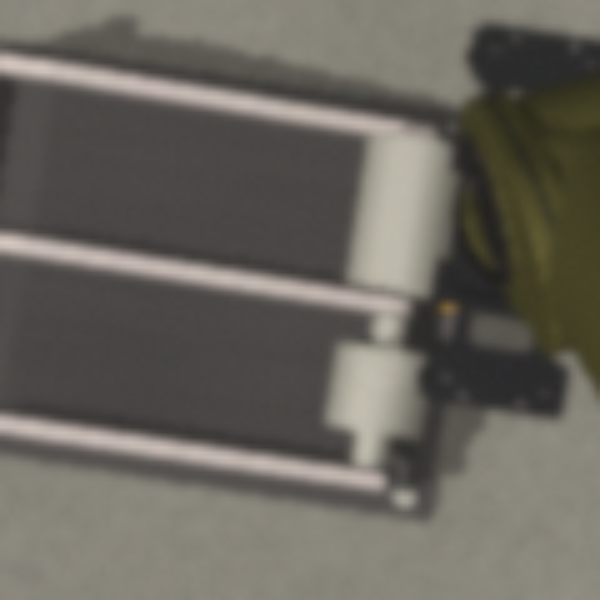

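Emit:
carry_out(targets="0.35 0 0 -3 0;0.35 0 0 -4 0;0.35 0 0 -4 0;0.35 0 0 -4 0;0.35 -0.6 0 -4 0;0.35 -0.8 0 -5 0;0.35 -0.8 0 -5 0;0.35 -0.9 0 -5.5 0;0.35 -0.9 0 -5.5 0;0.35 -0.9 0 -5.5 0")

```text
clock: 5.18
tool_pos: [0.591, -0.1238, 0.2131]
eef_rot: [-0.542, -0.452, 0.544, -0.453]
contact_force: [-0.4, -5.3, 3.4]
opening: 0.347
```

```bash
python3 - <<'E'
from h import *
s,R,t,q=show()
E
```

```text
clk 5.18 tips world [ 0.5909 -0.1244  0.0471] tips ramp [-0.1141 -0.0474  0.0471] F [-0.4 -5.3  3.4] op 0.347
```

Emit:
carry_out(targets="0.35 -0.9 0 -5.9 0;0.35 -0.9 0 -5.9 0;0.35 -0.9 0 -5.9 0;0.35 -0.9 0 -5.9 0;0.35 -0.9 0 -5.9 0;0.35 -0.9 0 -5.9 0;0.35 -0.9 0 -5.9 0;0.35 -0.9 0 -5.9 0;0.35 -0.9 0 -5.9 0;0.35 -0.9 0 -5.9 0;0.35 -0.9 0 -5.9 0;0.35 -0.9 0 -5.9 0")

```text
clock: 6.18
tool_pos: [0.6037, -0.054, 0.2238]
eef_rot: [-0.542, -0.452, 0.544, -0.453]
contact_force: [-1.2, -4.5, 3.4]
opening: 0.349
```

```bash
python3 - <<'E'
from h import *
s,R,t,q=show()
p,d=eyes.snapshot("side");cv2.imwrite("pics/side4.png",cv2.resize(p[130:280,220:380],None,fx=4,fy=4))
E
```

```text
clk 6.18 tips world [ 0.6035 -0.0546  0.0578] tips ramp [-0.0432 -0.0473  0.0578] F [-1.2 -4.5  3.4] op 0.349
```

View pics/side4.png

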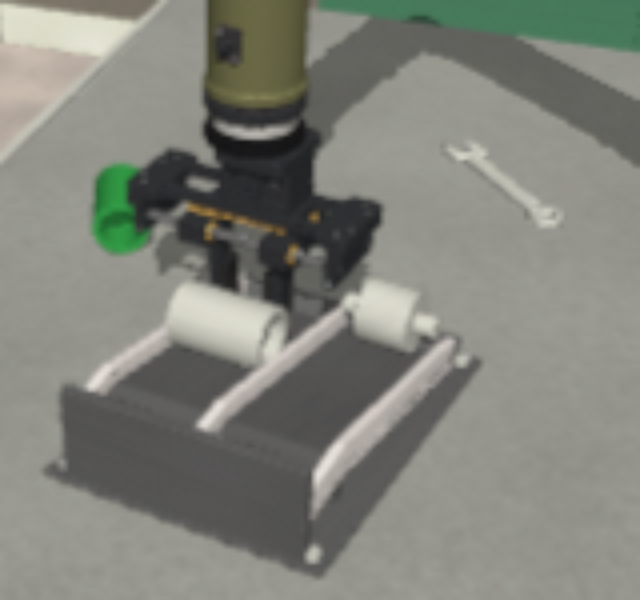

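The sleeve is about halfway up at crop (225,320), straight in its lane with the fingers behind it, and the roller hasn't moved. I'll keep pushing.

Emit:
carry_out(targets="0.35 -0.9 0 -5.9 0;0.35 -0.9 0 -5.9 0;0.35 -0.9 0 -5.9 0;0.35 -0.9 0 -5.9 0;0.35 -0.9 0 -5.9 0;0.35 -0.9 0 -5.9 0;0.35 -0.9 0 -5.9 0;0.35 -0.9 0 -5.9 0;0.35 -0.9 0 -5.9 0;0.35 -0.9 0 -5.9 0;0.35 -0.9 0 -5.5 0;0.35 -0.8 0 -5 0")

```text
clock: 7.23
tool_pos: [0.6163, 0.0153, 0.2343]
eef_rot: [-0.543, -0.452, 0.544, -0.453]
contact_force: [0.3, -5.2, 2.7]
opening: 0.349
```

```bash
python3 - <<'E'
from h import *
s,R,t,q=show()
E
```

```text
clk 7.23 tips world [0.6162 0.0151 0.0683] tips ramp [ 0.0276 -0.0472  0.0683] F [ 0.3 -5.2  2.7] op 0.349
```

Emit:
carry_out(targets="0.35 -0.8 0 -5 0;0.35 -0.8 0 -5 0;0.35 -0.8 0 -5 0;0.35 -0.5 0 -5 0;0.35 0 0 -5 0;0.35 0 0 -5 0;0.35 0 0 -4 0;0.35 0 0 0 0")

```text
clock: 7.9
tool_pos: [0.6225, 0.0519, 0.2369]
eef_rot: [0.543, 0.454, -0.542, 0.453]
contact_force: [0.0, -0.3, -0.7]
opening: 0.352
```

```bash
python3 - <<'E'
from h import *
s,R,t,q=show()
p,d=eyes.snapshot("side");cv2.imwrite("pics/side5.png",cv2.resize(p[130:280,220:380],None,fx=4,fy=4))
E
```

```text
clk 7.9 tips world [0.6226 0.0523 0.0709] tips ramp [ 0.0654 -0.0468  0.0709] F [ 0.  -0.3 -0.7] op 0.352
```

View pics/side5.png

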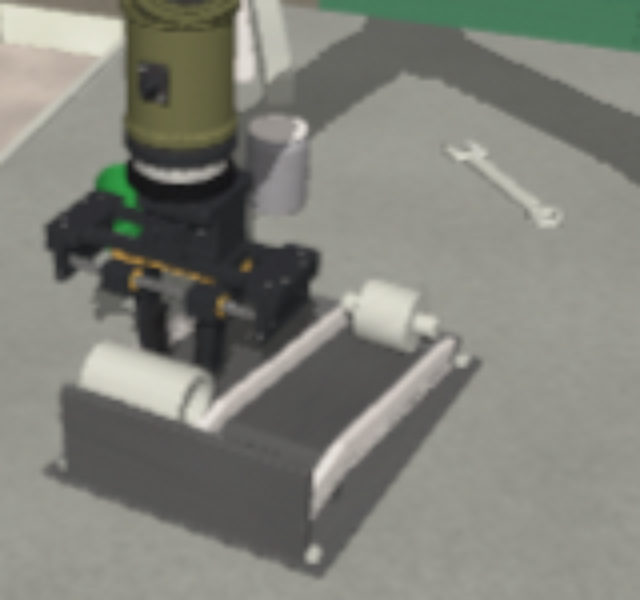

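The sleeve is over the crest against the stop plate and the contact force is zero. I'll back off, lift and check.

Emit:
carry_out(targets="0.35 0 0 4 0;0.35 0 0 8 0;0.35 0 0 10 0;0.35 -8 0 10 0;0.35 -16 0 8 0;0.35 -20 0 8 0;0.35 -20 0 12 0;0.35 -20 0 16 0;0.35 -20 0 20 0;0.35 -20 0 20 0;0.35 -15 0 20 0;0.35 -10 0 20 0;0.35 0 0 20 0;0.35 0 0 20 0;0.35 0 0 20 0;0.35 0 0 20 0;0.35 0 0 20 0;0.35 0 0 15 0;0.35 0 0 0 0;0.35 0 0 0 0")

```text
clock: 9.62
tool_pos: [0.5731, -0.2184, 0.3862]
eef_rot: [0.544, 0.452, -0.544, 0.452]
contact_force: [0.1, 0.9, 0.5]
opening: 0.349
```

```bash
python3 - <<'E'
from h import *
s,R,t,q=show()
p,d=eyes.snapshot("top");cv2.imwrite("pics/top6.png",cv2.resize(p[150:300,210:410],None,fx=4,fy=4))
P=cloud("top",d);X=(P-O)@u;Y=(P-O)@yv;Z=P[...,2]
for nm,m in(("sleeve",(Z>.088)&(Z<.115)&(Y>-.08)&(Y<-.014)&(X>.06)&(X<.135)),("roller",(Z>.055)&(Z<.085)&(Y>.03)&(Y<.064)&(X<-.07)&(X>-.16))):
    from scipy.optimize import least_squares
    x,z=X[m],Z[m];print(nm,m.sum(),least_squares(lambda t:np.hypot(x-t[0],z-t[1])-.026,[x.mean(),.07],loss="soft_l1",f_scale=.003).x, np.polyfit(Y[m],x,1)[0])
p,d=eyes.snapshot("side");cv2.imwrite("pics/side6.png",cv2.resize(p[130:280,220:380],None,fx=4,fy=4))
E
```

```text
clk 9.62 tips world [ 0.5731 -0.2184  0.2202] tips ramp [-0.2098 -0.0468  0.2202] F [0.1 0.9 0.5] op 0.349
sleeve 466 [0.11032817 0.07732543] 0.011843516980408201
roller 248 [-0.10998611  0.04966997] -0.029159345508691807
```

View pics/top6.png

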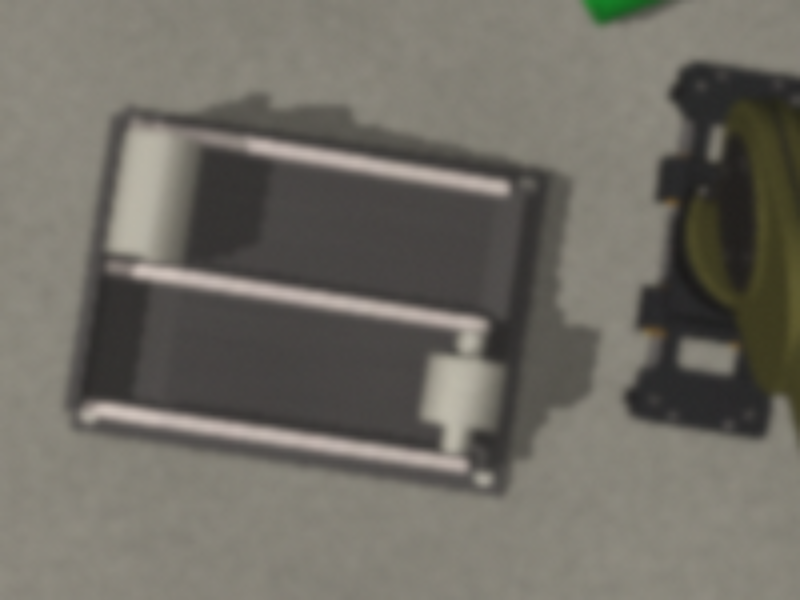

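View pics/side6.png

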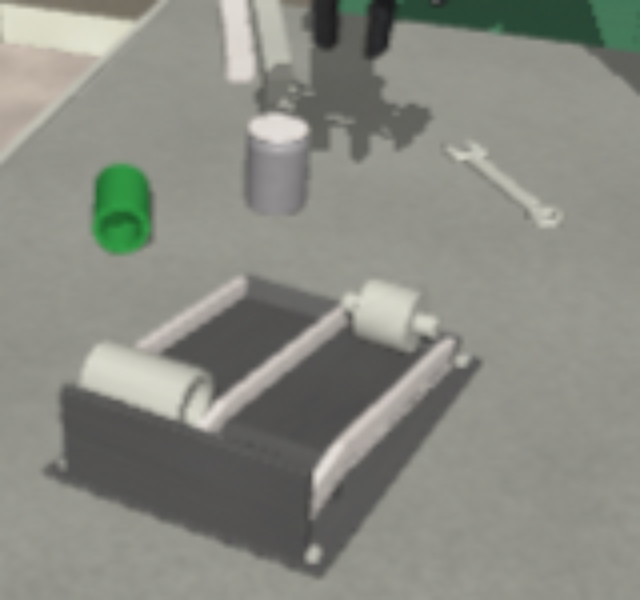

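The sleeve is seated at ramp x = 110 mm, z = 77 mm, where 110 and 77 are expected. The roller is at -110 mm as before and the hand is clear, so I'll hand in.

```bash
python3 -c "
from plant import r
print(r.finish_job())"
```

```text
the job is handed in; nothing more can be done
None
```

The sleeve is seated against the stop plate in the ramp's -y lane (seat_b). I pushed it up with both fingertips at about 5–7 cm/s, stayed behind it until it went over the crest, then took the hand away. The job took about 10 s, and the contact force read at the pauses was about 6 N at most.

- **Sleeve:** the last pictures put its centre at ramp x = 110 mm, z = 77 mm; I expected about 110 and 77 mm. It lies straight, with its axis within about 1° of square to the lane.
- **Roller:** it is at ramp x = -110 mm, the expected foot position, and looks the same in the pictures before and after.
- **Tools and decoy:** the oil can, wrench and green tube look undisturbed. I did not re-check the screwdriver and the slotted block; the arm never came near them.
- **Hand:** it ended clear of everything, with contact force near zero.
- **Disagreement:** my first estimate of the ramp's position was about 5 mm off along the slope and nearly 1° off in heading. I corrected it before moving, using the measured sleeve and rails. The roller's axis-angle fit also came out differently before and after (about 0 and then -1.7°), which I put down to depth noise on its short body.

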